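# Hang a drip basket on a spring-balanced arm and trim the arm level

## Robot

A 6-joint arm with a two-finger parallel gripper is mounted at the origin on a cart in front of the work surface, level with it; the furniture and walls round the work are solid. World frame = base frame: x ahead of the robot, y to its left, z up, the work surface at z = 0. Lengths are in m, angles in rad, forces in N, time in s.
With the tool pointing down it reaches from about 0.325 to 0.85 m from the base axis. Payload 15.5 kg.
Tool frame: the origin (TCP) lies between the finger pads; the fingertips stand 11 mm ahead of it and the grasp point (between the pads) lies 8 mm behind it; z points along the fingers, y is the line along which they close (so a half turn about z gives the same grasp; the last joint's range is limited). The gripper opens to 91 mm and grips with 3 to 60 N. Pads are 32 mm wide; open, the fingers measure 118 mm over their backs; the gripper's body (76 mm by 178 mm) begins 60 mm behind the grasp point.
Start: joints at [1.063, 0.494, 1.345, -0, 1.302, -0.096], TCP at [0.25, 0.573, 0.225] pointing down, gripper open.
Joint ranges: [-2.91, 2.91], [-0.82, 2.16], [0.22, 2.67], [-1.22, 4.37], [0.12, 2.79], [-3.08, 3.08]. Speed limits (rad/s): [1.89, 1.89, 2.57, 3.01, 3.01, 3.01].

## Interface

Orientations are given as a unit quaternion [x, y, z, w].
In Python, from cell import status, optics, bot gives the robot as it stands.
- The arm moves only by the tool jog_arm, never from a script. Its argument "commands" is a list of rows, each a list of 3 entries, a list of its own where there are three numbers: the shift along the world's x, y, z in normalised numbers (1 is 80 cm), then the turn, a rotation vector about the world's x, y, z in fractions of the full range, 1 being 90 degrees, then the opening, from 0 (shut) to 1 (fully open). A call has 1 to 8 rows; each row is the pose to reach, as a shift and turn from the pose commanded when the call began; what a row does not reach only later rows make up. A row lasts 1/12 s, in which the tool goes at most 41.7 mm and 7.16 degrees, less where a joint would pass 70% of its speed; a pose out of reach is approached as far as the arm can. Shift and turn numbers lie between -1 and 1, and a call with a number outside is refused. A call with a gripper value outside its range is refused whole. The fingers move at their own pace and stop on an object; "grip_force" is the grip in N (left out, the last holds). Time passes only in rows, so rows that repeat a pose let the fingers close. It gives the time, the measured TCP pose, the force, the opening and the grip force at its end, in the units of the state.
- status.get_obs(): the state, without advancing time (a new reading comes with each control period).
- optics.capture(name): name is "scene" or "side" or "wrist"; returns a dict with "frame" (420x560x3 uint8, blue, green, red), "range_z" (420x560 float32, m along the optical axis (not along the pixel's ray), 0 where there is no reading), "mtx" (3x3 intrinsics, pixels), "k1" (the pictures are not rectified: a ray, as slopes to the right and down, at radius r is drawn at 1 + k1 r^2 times it, then the intrinsics apply), "origin" and "rotation" of the camera in the world. Camera axes: x right, y down, z forward; pixel columns grow to the right and rows downward; lengths in m; the calibration is good to about 2 mm. A picture is of the moment at which its call begins.
- bot.job_done(): hands the job in; it is judged then, once.
The state is a dict: "time": time; "joint_positions": joint angles; "joint_velocities": joint speeds; "joint_efforts": joint torques, N m; "tcp_pos": TCP position; "ee_rot": TCP orientation; "contact_force": force on the tool from outside, world axes, zero at the start; "torque": the same for the moment, N m; "gripper_width": finger opening in m; "grasp_force": force on a finger pad.
Only numpy, scipy, OpenCV 4.12 (cv2) and the standard library are available. Lean on these libraries where they do the work, as an engineer would, in place of code of your own. Each camera call takes 0.05 s, during which the arm holds its last target. There are 200 camera calls.

## Task

Hang the wire basket of castings by its bail in the two hooks at the end of the spring-balanced arm: ease its weight onto the arm and let go only once the arm has sunk and settled, so that it never drops or springs. Then roll the edge thumbwheel that shows in the slot on top of the spring housing until the loaded arm floats level. Keep the basket upright, and leave the jar and the steel cup where they stand.

Things in the scene. Friction and masses are not known exactly. Their poses are not given: they have to be found in the camera images.
- stand: grey steel stand of the balancer, fixed to the bench: foot plate 150 x 120 x 12 mm, square post, and on it the spring housing (82 mm along x, 54 mm along y, z 209 to 311 mm above the bench). Origin on the bench under the boom's pivot (the pivot is at z = 250 mm). Its x axis points level along the boom toward the hooks, z is up.
- hook_seat (a point): midpoint of the two hooks' seats, where the axis of the bail bar lies when hung: 265 mm from the pivot, on the boom's x axis. Hooks of bent 8 mm rod, a V in side view, open upward, mouths 40 mm wide along x, lips 22 mm above this point, 44 mm either side of it along y, so fingers pass between them; the cross rod lies 56 mm behind it, 14 mm up.
- basket: round wire basket 100 mm wide with a fixed steel bail and brass ring castings lying in it, mass 0.25 to 0.36 kg. Origin at the centre of its underside, z up. Rim at z = 69 mm; above it the bail's two uprights, 6 mm rod 64 mm either side along its y, leave a window 82 mm high and 122 mm wide for the hooks under the bail bar, which runs along its y at z = 155 mm.
- bail_bar (a point): middle of the basket's bail bar: a level 8 mm steel bar 128 mm long along the basket's y, with a round wooden grip 16 mm thick and 44 mm long at its middle, to be grasped from above across the basket's x; the bare bar either side of it goes into the hooks. The hooks enter the bail's window from the front as the basket is moved toward the stand.
- wheel_top (a point): top of the thumbwheel's rim: knurled steel wheel, 60 mm diameter, 12 mm wide, axle along the stand's y, standing 9 mm out of the slot in the top of the housing, 8 mm behind the stand's origin. It turns by friction under a fingertip pressed on its top with 8 to 20 N and drawn along the stand's x.
- trim_wheel (a joint): turn of the thumbwheel, rad. Positive = its top rolls along the stand's +x (toward the hooks), which tightens the spring: the boom rises about 0.045 rad per radian of the wheel; backward lowers it. Stiff (up to 5 N along the rim); it stays where it is left; stops at -0.6 and 8.
- pickle_jar: glass jar, 111 mm wide, 158 mm high, a bystander; origin at the centre of its underside
- borax_cup: steel cup, 104 mm wide, 90 mm high, a bystander; origin at the centre of its underside
- boom: the spring-balanced arm: grey 16 x 20 mm bar from the pivot to a steel cross rod with two hooks. Origin on the pivot, x axis along the boom (level when the arm is level), y level. Empty, it floats about 0.13 rad up; it sinks about 0.09 rad (23 mm at the hooks) per newton hung on it, is damped, and springs back if pushed and let go. The basket takes it 0.06 to 0.2 rad below level.

How it is judged:
By the outcome, as a careful person would: the job done as asked, in the order asked, and still so for the second after the job is handed in, with the robot touching nothing.
It also fails if it takes over 72 s, if anything falls off the work surface, if the arm or the gripper's body presses on something with over 40 N, if the wrist force passes 120 N, or if a joint passes its speed limit or range.

## Working session

There is one attempt and no reset: what is moved stays moved. The work goes in short steps, Python scripts to look and compute and a tool call to move; the robot and the scene stay as the last step left them, time stands still between calls to the robot, and variables do not carry over. Pictures are saved under pics/ and viewed, at most 10 in all, crops included, and the job is handed in when it is done.

Besides the shell and the picture viewer there is one more tool, called after ">>>" by a JSON object that holds its "op" and its "data". jog_arm: Moves the arm, as the interface text tells. Its arguments: {"type":"object","properties":{"commands":{"type":"array","items":{"type":"array"}},"grip_force":{"type":"number"}},"required":["commands"]}

```bash
mkdir -p pics; cat > h.py <<'E'
import numpy as np,cv2
from cell import status,optics,bot
def cap(n,save=None):
    c=optics.capture(n)
    if save: cv2.imwrite('pics/'+save,c['frame'])
    return c
def cloud(c):
    h,w=c['range_z'].shape
    u,v=np.meshgrid(np.arange(w),np.arange(h))
    K=np.array(c['mtx'],float)
    p=np.stack([u,v],-1).reshape(-1,1,2).astype(np.float64)
    s=cv2.undistortPoints(p,K,None)  # distorted slopes
    d=s.reshape(h,w,2); q=d.copy()
    for _ in range(8):
        q=d/(1+c['k1']*(q**2).sum(-1,keepdims=True))
    ray=np.concatenate([q,np.ones((h,w,1))],-1)@np.array(c['rotation']).T
    z=c['range_z'][...,None]
    P=np.array(c['origin'])+ray*z
    P[c['range_z']==0]=np.nan
    return P,ray
E
python3 - <<'E'
from h import *
print(status.get_obs())
a=cap('scene');b=cap('side')
cv2.imwrite('pics/scene.png',a['frame']);cv2.imwrite('pics/side.png',b['frame'])
for c in(a,b): print(c['origin'],c['rotation'],c['mtx'],c['k1'])
np.savez('s0.npz',a=cloud(a)[0],b=cloud(b)[0],fa=a['frame'],fb=b['frame'])
E
```

```text
{'time': 0.0, 'joint_positions': array([ 1.06350078e+00,  4.94163101e-01,  1.34611359e+00,  2.60595859e-05,
        1.30247406e+00, -9.54789126e-02]), 'joint_velocities': array([-0.00062068, -0.00159826, -0.00127885, -0.00124993,  0.00170333,
        0.0001455 ]), 'joint_efforts': array([ 3.98174976e-03, -8.78840232e+01, -3.81833124e+01,  7.12652528e-02,
        5.38169628e-02, -9.26362168e-05]), 'tcp_pos': array([0.24997916, 0.57245179, 0.22435668]), 'ee_rot': array([ 2.04459727e-01,  9.78874805e-01, -5.49216594e-04, -1.83882230e-04]), 'contact_force': array([-0.46991807, -0.14526843, -0.27965591]), 'torque': array([0.00322667, 0.03116162, 0.02434843]), 'grasp_force': 0.0, 'gripper_width': 0.09129141799987422}
[-0.40652624 -0.51818308  0.80036005] [ 0.7402738  -0.43641769  0.25231564 -0.44482707] [[508.72810967   0.         284.84256694]
 [  0.         508.72810967 207.63025368]
 [  0.           0.           1.        ]] -0.17909982303475064
[0.26681352 1.28420061 0.72619531] [-0.10858956  0.82505848 -0.55159123  0.05686773] [[429.7470368    0.         281.9787417 ]
 [  0.         429.7470368  208.88589333]
 [  0.           0.           1.        ]] 0.025026226884249516Traceback (most recent call last):
  File "<stdin>", line 6, in <module>
  File "h.py", line 16, in cloud
    ray=np.concatenate([q,np.ones((h,w,1))],-1)@np.array(c['rotation']).T
        ~~~~~~~~~~~~~~~~~~~~~~~~~~~~~~~~~~~~~~~^~~~~~~~~~~~~~~~~~~~~~~~~~
ValueError: matmul: Input operand 1 has a mismatch in its core dimension 0, with gufunc signature (n?,k),(k,m?)->(n?,m?) (size 4 is different from 3)
```

View pics/scene.png

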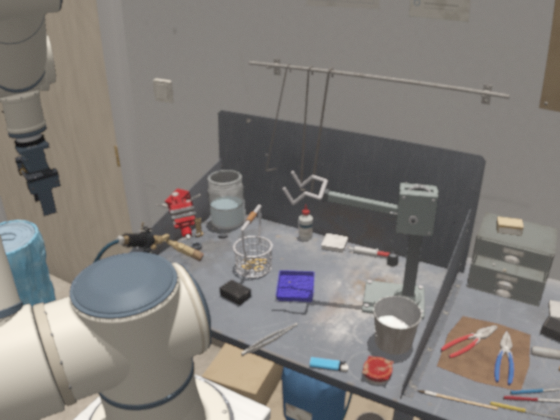

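View pics/side.png

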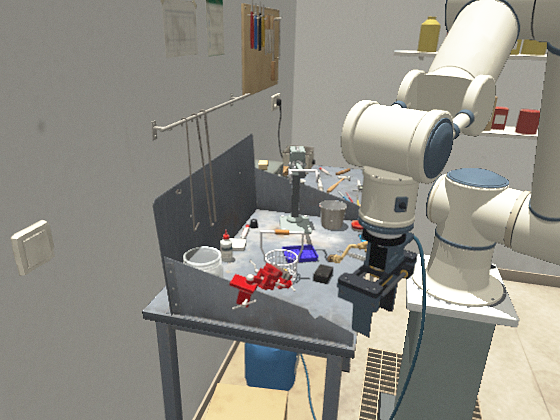

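The scene view shows the basket at about (252,257) with its orange grip at (254,213), the hooks at (290-325,187), the housing at (416,208), the jar at (226,200) and the cup at (396,325). In the side view the grip is at (281,232), the housing at (297,158) and the jar at (203,262).

```bash
sed -i "s/np.array(c\['rotation'\]).T/R.from_quat(c['rotation']).as_matrix().T/; 1a from scipy.spatial.transform import Rotation as R" h.py
python3 - <<'E'
from h import *
a=cap('scene');b=cap('side')
np.set_printoptions(precision=4,suppress=True)
for n,c in(('scene',a),('side',b)):
    P,_=cloud(c); f=c['frame']; hsv=cv2.cvtColor(f,cv2.COLOR_BGR2HSV)
    np.savez(n+'.npz',P=P,f=f)
    def rep(t,m):
        q=P[m&np.isfinite(P[...,0])]
        if len(q): print(n,t,len(q),'med',np.median(q,0),'p3',np.percentile(q,3,axis=0),'p97',np.percentile(q,97,axis=0))
    h,s,v=[hsv[...,i].astype(int) for i in range(3)]
    org=(h>5)&(h<20)&(s>110)&(v>110)
    box=np.zeros(h.shape,bool)
    if n=='scene': box[200:235,238:270]=1
    else: box[222:240,262:300]=1
    rep('grip',org&box)
    q=P[org&box];q=q[np.isfinite(q[:,0])]
    if len(q)>5:
        q=q[abs(q-np.median(q,0)).max(1)<.05]; w=np.linalg.svd(q-q.mean(0))[2][0]; print('grip axis',w,q.mean(0), np.ptp(q@w))
    X=P[...,0];Y=P[...,1];Z=P[...,2]
    # housing cloud
    if n=='scene': hb=(slice(170,240),slice(390,445))
    else: hb=(slice(145,170),slice(280,315))
    m=np.zeros_like(box);m[hb]=1
    rep('house z>.2',m&(Z>.2)); rep('house top',m&(Z>.3)&(Z<.316)); rep('wheel',m&(Z>.316))
    m=np.zeros_like(box)
    if n=='scene': m[170:230,205:245]=1
    else: m[240:285,180:225]=1
    rep('jar',m&(Z>.1)&(Z<.2))
    m=np.zeros_like(box)
    if n=='scene': m[170:207,280:330]=1
    else: m[160:190,280:315]=1
    rep('hooks',m&(Z>.22)&(Z<.36)&(X<.95))
c=a
for n,(x0,x1,y0,y1) in {'scene':(180,460,150,360)}.items():
    cv2.imwrite('pics/c1.png',cv2.resize(a['frame'][y0:y1,x0:x1],None,fx=2.8,fy=2.8,interpolation=cv2.INTER_CUBIC))
cv2.imwrite('pics/c2.png',cv2.resize(b['frame'][140:310,170:370],None,fx=3.5,fy=3.5,interpolation=cv2.INTER_CUBIC))
E
```

```text
scene grip 25 med [0.5368 0.1234 0.1604] p3 [0.5218 0.119  0.1571] p97 [0.5517 0.1307 0.1636]
grip axis [-0.9537 -0.2992  0.0311] [0.5373 0.1242 0.1601] 0.03133413928754991
scene house z>.2 2969 med [ 0.5692 -0.278   0.256 ] p3 [ 0.5492 -0.3258  0.2107] p97 [ 0.796  -0.167   0.3123]
scene house top 532 med [ 0.5723 -0.2879  0.3102] p3 [ 0.5506 -0.3247  0.301 ] p97 [ 0.6127 -0.2455  0.3144]
scene wheel 37 med [ 0.5848 -0.2844  0.3183] p3 [ 0.5789 -0.2981  0.3162] p97 [ 0.594  -0.2743  0.3204]
scene jar 1133 med [0.6989 0.326  0.1344] p3 [0.6562 0.2812 0.1027] p97 [0.7843 0.4    0.1573]
scene hooks 485 med [ 0.5168 -0.0556  0.2916] p3 [ 0.4575 -0.0964  0.2689] p97 [0.5608 0.0035 0.3051]
side grip 48 med [0.5392 0.1342 0.1603] p3 [0.5204 0.1272 0.1547] p97 [0.5589 0.141  0.1646]
grip axis [-0.9708 -0.2309 -0.0656] [0.5392 0.1341 0.1598] 0.04080367237187654
side house z>.2 389 med [ 0.5802 -0.2492  0.2892] p3 [ 0.5248 -0.3096  0.2445] p97 [ 0.6195 -0.0765  0.3139]
side house top 118 med [ 0.5834 -0.2585  0.3106] p3 [ 0.5554 -0.3115  0.3006] p97 [ 0.6202 -0.2349  0.314 ]
side wheel 8 med [ 0.5869 -0.2781  0.3187] p3 [ 0.5806 -0.286   0.3168] p97 [ 0.5956 -0.2666  0.3197]
side jar 1748 med [0.7142 0.3606 0.1376] p3 [0.6397 0.2221 0.1071] p97 [0.7885 0.4055 0.1595]
side hooks 291 med [ 0.5542 -0.0931  0.2735] p3 [ 0.4951 -0.2847  0.2424] p97 [0.6129 0.008  0.3019]
```

View pics/c1.png

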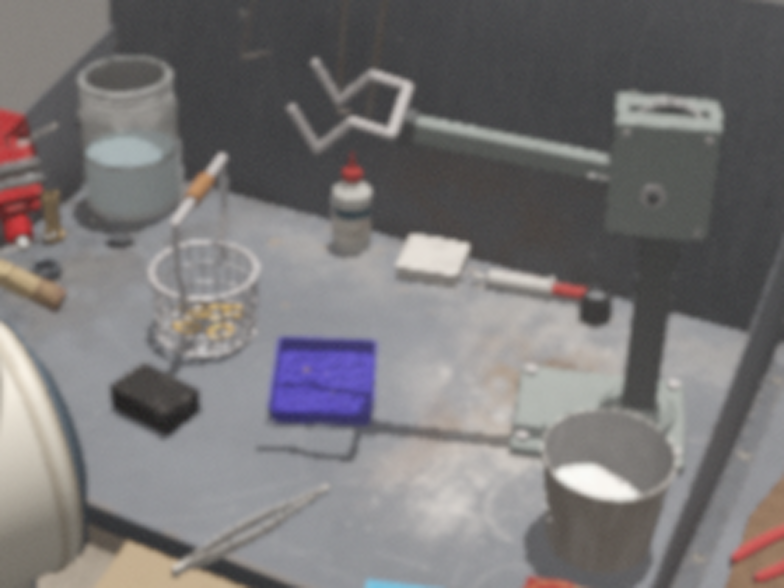

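View pics/c2.png

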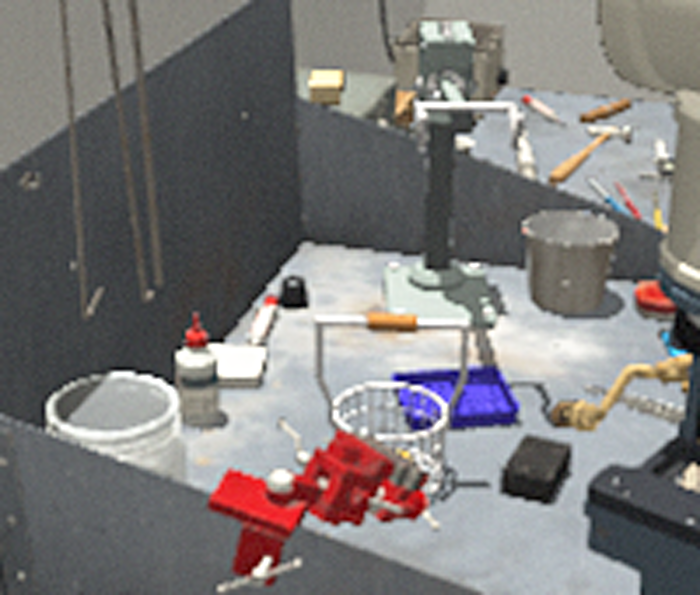

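The crops show the basket with bail clear, hooks open toward the basket, and the boom running down-right into the housing; the wheel shows in the slot on the housing's top.

```bash
cat > m.py <<'E'
from h import *
np.set_printoptions(precision=4,suppress=True)
def fin(q): return q[np.isfinite(q[:,0])]
D={n:np.load(n+'.npz') for n in('scene','side')}
P=D['scene']['P'];f=D['scene']['f']
def line(q):
    for _ in range(4):
        c=q.mean(0);w=np.linalg.svd(q-c,full_matrices=False)[2][0];r=np.linalg.norm((q-c)-np.outer((q-c)@w,w),axis=1);q=q[r<max(.008,1.5*np.median(r))]
    return c,w,(q-c)@w
# crop->pixel: 180+cx/2.8, 150+cy/2.8
bm=np.zeros(f.shape[:2],np.uint8);cv2.line(bm,(334,196),(390,206),255,7)
q=fin(P[bm>0]);q=q[(q[:,2]>.24)&(q[:,2]<.31)&(q[:,1]>-.3)]
c,w,t=line(q);print('boom',c,w*np.sign(w[1]),len(t),np.degrees(np.arctan2(*(w*np.sign(w[1]))[[1,0]])))
for n in D:
    P=D[n]['P'].reshape(-1,3);q=fin(P)
    q=q[(abs(q[:,0]-.58)<.1)&(abs(q[:,1]+.28)<.1)]
    t=q[(q[:,2]>.305)&(q[:,2]<.3145)]; r=cv2.minAreaRect((t[:,:2]*1000).astype(np.float32));print(n,'top',r)
    t=q[(q[:,2]>.315)&(q[:,2]<.325)]; 
    if len(t)>4: print('wheel',cv2.minAreaRect((t[:,:2]*1000).astype(np.float32)),t[:,2].max())
    q=fin(P);t=q[(abs(q[:,0]-.54)<.1)&(abs(q[:,1]-.128)<.06)&(q[:,2]>.145)&(q[:,2]<.18)]
    c,w,s=line(t);print('bail',c,w,c+w*s.min(),c+w*s.max())
    t=q[(abs(q[:,0]-.54)<.08)&(abs(q[:,1]-.128)<.08)&(q[:,2]>.062)&(q[:,2]<.076)]
    print('rim',cv2.minEnclosingCircle((t[:,:2]*1000).astype(np.float32)))
    t=q[(q[:,0]>.4)&(q[:,0]<.62)&(q[:,1]>-.1)&(q[:,1]<.06)&(q[:,2]>.22)&(q[:,2]<.36)]
    np.save('hk_'+n,t);print('hooks',len(t),t.min(0),t.max(0))
    for z0,z1 in((.26,.27),(.27,.28),(.28,.29),(.29,.3),(.3,.31),(.31,.32)):
        k=t[(t[:,2]>=z0)&(t[:,2]<z1)];print(z0,len(k),k.mean(0) if len(k) else '')
    t=q[(q[:,0]>.6)&(q[:,1]>.2)&(q[:,2]>.145)&(q[:,2]<.165)&(q[:,0]<.8)&(q[:,1]<.4)];print('jar',cv2.minEnclosingCircle((t[:,:2]*1000).astype(np.float32)))
    t=q[(q[:,0]>.3)&(q[:,1]<-.1)&(q[:,2]>.08)&(q[:,2]<.095)&(q[:,0]<.7)&(q[:,1]>-.42)];print('cup',np.median(t,0),cv2.minEnclosingCircle((t[:,:2]*1000).astype(np.float32)))
    t=q[(q[:,2]>.006)&(q[:,2]<.018)&(abs(q[:,0]-.58)<.13)&(abs(q[:,1]+.28)<.13)];print('foot',cv2.minAreaRect((t[:,:2]*1000).astype(np.float32)))
E
python3 m.py
```

```text
boom [ 0.5444 -0.1683  0.2704] [-0.2936  0.9483  0.1202] 392 107.20480807887266
scene top ((585.5040893554688, -283.7140808105469), (57.266109466552734, 84.39970397949219), 17.23370933532715)
wheel ((586.155517578125, -284.8954772949219), (14.741470336914062, 32.40402603149414), 17.615039825439453) 0.3204166146861612
bail [0.5294 0.1242 0.158 ] [-0.9777 -0.2093 -0.0193] [0.6014 0.1396 0.1594] [0.4693 0.1113 0.1568]
rim ((536.5423583984375, 127.07685852050781), 55.52394485473633)
hooks 491 [ 0.4542 -0.1     0.2638] [0.5702 0.0106 0.3091]
0.26 20 [ 0.5165 -0.0782  0.2674]
0.27 80 [ 0.5101 -0.0526  0.2756]
0.28 123 [ 0.5092 -0.0547  0.2853]
0.29 219 [ 0.5129 -0.0593  0.2947]
0.3 49 [ 0.4992 -0.0263  0.3035]
0.31 0 
jar ((717.4150390625, 301.1116027832031), 122.1374282836914)
cup [ 0.4718 -0.3198  0.0858] ((526.3928833007812, -388.80694580078125), 174.29830932617188)
foot ((576.8511962890625, -283.7900085449219), (257.2939147949219, 217.17538452148438), 2.0258193016052246)
side top ((588.6896362304688, -277.3474426269531), (52.783451080322266, 85.36347198486328), 16.365633010864258)
wheel ((588.4474487304688, -260.7066955566406), (50.98362350463867, 16.055444717407227), 89.93367767333984) 0.31968159690255676
bail [0.5412 0.1329 0.1573] [-0.9755 -0.2198  0.0006] [0.6047 0.1472 0.1573] [0.476  0.1182 0.1574]
rim ((541.795654296875, 130.73377990722656), 55.156063079833984)
hooks 189 [ 0.4607 -0.0931  0.2649] [0.5681 0.0143 0.3125]
0.26 12 [ 0.5317 -0.0685  0.268 ]
0.27 31 [ 0.5163 -0.0587  0.2751]
0.28 41 [ 0.5147 -0.0628  0.2857]
0.29 82 [ 0.5179 -0.06    0.2944]
0.3 21 [ 0.5155 -0.0156  0.3035]
0.31 2 [0.5035 0.0024 0.3117]
jar ((695.7371215820312, 301.5953063964844), 135.83921813964844)
cup [ 0.477  -0.3676  0.0867] ((529.1946411132812, -373.8490905761719), 169.8094940185547)
foot ((572.269775390625, -292.98895263671875), (228.9949951171875, 222.28382873535156), 11.27010440826416)
```

```bash
python3 - <<'E'
from h import *
np.set_printoptions(precision=3,suppress=True)
q=np.concatenate([np.load(n+'.npz')['P'].reshape(-1,3) for n in('scene','side')]);q=q[np.isfinite(q[:,0])]
s=np.array([.25,.573]);g=np.array([.538,.129])
for t in np.linspace(.1,1,10):
    c=s+(g-s)*t;m=(np.hypot(*(q[:,:2]-c).T)<.07);z=q[m][:,2];z=z[z<.45];print(c,len(z),np.percentile(z,[50,90,98,100]) if len(z) else '')
def near(x,y,r=.055,zm=.22):
    z=q[(np.hypot(q[:,0]-x,q[:,1]-y)<r)&(q[:,2]<zm)][:,2];print('under',x,y,np.percentile(z,[50,98,100]))
near(.508,-.024);near(.52,.03)
t=q[(q[:,2]>.14)&(q[:,2]<.165)&(np.hypot(q[:,0]-.7,q[:,1]-.31)<.075)];print('jar',cv2.minEnclosingCircle((t[:,:2]*1000).astype(np.float32)))
E
```

```text
[0.279 0.529] 2928 [0.35  0.428 0.445 0.45 ]
[0.308 0.484] 319 [0.386 0.44  0.448 0.449]
[0.336 0.44 ] 2553 [-0.013  0.049  0.067  0.078]
[0.365 0.395] 3127 [-0.004  0.057  0.077  0.094]
[0.394 0.351] 1981 [0.006 0.067 0.085 0.098]
[0.423 0.307] 1333 [-0.     0.131  0.143  0.155]
[0.452 0.262] 2253 [-0.001  0.113  0.136  0.142]
[0.48  0.218] 2995 [-0.002  0.002  0.065  0.102]
[0.509 0.173] 3727 [-0.002  0.068  0.16   0.165]
[0.538 0.129] 4076 [-0.001  0.111  0.16   0.165]
under 0.508 -0.024 [-0.37   0.015  0.021]
under 0.52 0.03 [-0.385  0.023  0.071]
jar ((710.6067504882812, 332.0642395019531), 55.238704681396484)
```

The rows are not in the units I measure in: shifts go in shares of 80 cm and turns go in shares of 90 degrees. I convert before sending: -41 cm is -0.5125, -36 cm is -0.45, 36 degrees is 0.4.

>>> {"op": "jog_arm", "data": {"commands": [[[0.05,-0.075,0.0125],[0,0,0.0556],1],[[0.1,-0.15,0.0125],[0,0,0.1111],1],[[0.1375,-0.2125,0.0125],[0,0,0.1667],1],[[0.175,-0.275,0.0125],[0,0,0.2222],1],[[0.2125,-0.3375,0.0125],[0,0,0.2778],1],[[0.25,-0.3875,0.0125],[0,0,0.3333],1],[[0.2875,-0.45,0.0125],[0,0,0.4],1],[[0.325,-0.5125,0.0125],[0,0,0.4],1]], "grip_force": 25}}

```text
time: 0.87
tcp_pos: [0.4289, 0.2922, 0.2346]
ee_rot: [-0.112, 0.994, 0.0, 0.0]
contact_force: [0.9, 0.7, -0.0]
gripper_width: 0.0913
grasp_force: 0.0
```

In the tool's units: -15 cm is -0.1875, -13 cm is -0.1625.

>>> {"op": "jog_arm", "data": {"commands": [[[0.0375,-0.05,0],[0,0,0],1],[[0.075,-0.1,0],[0,0,0],1],[[0.1125,-0.1625,0],[0,0,0],1],[[0.125,-0.1875,0],[0,0,0],1],[[0.125,-0.1875,0],[0,0,0],1],[[0.125,-0.1875,0],[0,0,0],1]]}}

```text
time: 1.37
tcp_pos: [0.5299, 0.1409, 0.2344]
ee_rot: [-0.106, 0.994, -0.0, 0.0]
contact_force: [-0.5, 1.1, 0.4]
gripper_width: 0.0915
grasp_force: 0.0
```

```bash
python3 - <<'E'
from h import *
np.set_printoptions(precision=4,suppress=True)
print(status.get_obs())
c=cap('wrist','w1.png');P,_=cloud(c)
h=cv2.cvtColor(c['frame'],cv2.COLOR_BGR2HSV).astype(int)
m=(h[...,0]>5)&(h[...,0]<20)&(h[...,1]>110)&(h[...,2]>100)&(P[...,2]>.14)&(P[...,2]<.18)
q=P[m];print(len(q))
if len(q)>10: print(q.mean(0),q[:,2].max(),cv2.minAreaRect((q[:,:2]*1000).astype(np.float32)))
E
```

```text
{'time': 1.3667, 'joint_positions': array([ 0.1514,  0.3762,  1.5232, -0.0006,  1.2419, -1.632 ]), 'joint_velocities': array([ 0.0703, -0.0139,  0.0276,  0.0175,  0.0009,  0.055 ]), 'joint_efforts': array([ -3.2696, -74.581 , -37.115 ,  -0.3102,   0.1499,  -1.236 ]), 'tcp_pos': array([0.5299, 0.1409, 0.2344]), 'ee_rot': array([-0.1062,  0.9943, -0.0003,  0.0002]), 'contact_force': array([-0.4677,  1.113 ,  0.3658]), 'torque': array([ 0.0731,  0.0739, -0.0075]), 'grasp_force': 0.0, 'gripper_width': 0.0915383844560793}
0
```

View pics/w1.png

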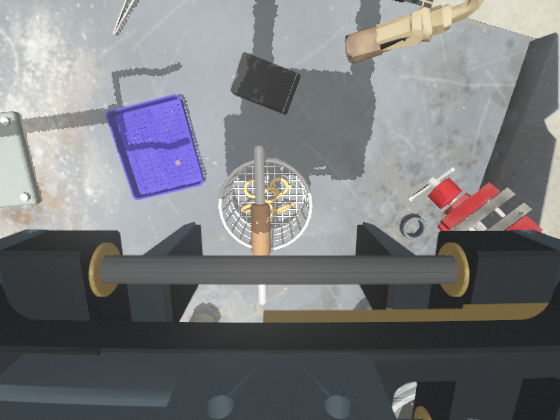

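The wrist view shows the bail bar from (259,148) to (263,302), the wooden grip at about (261,205-257), midway between the fingers.

```bash
python3 - <<'E'
from h import *
np.set_printoptions(precision=4,suppress=True)
c=cap('wrist');P,ray=cloud(c);o=np.array(c['origin'])
f=c['frame'];h=cv2.cvtColor(f,cv2.COLOR_BGR2HSV)
print(status.get_obs()['tcp_pos'],h[215,260],h[228,255],h[228,265],P[225,261],P[170,260],P[290,263])
for v,u in((148,259),(205,261),(228,261),(257,262),(302,263)):
    r=ray[v,u];print(v,u,(o+r*(.155+.004-o[2])/r[2]))
E
```

```text
[0.5282 0.1437 0.2344] [ 14  99 155] [ 14  98 153] [ 14  96 141] [0.5338 0.1307 0.1621] [0.4922 0.1211 0.1563] [0.5924 0.1439 0.1555]
148 259 [0.4758 0.1172 0.159 ]
205 261 [0.5187 0.1274 0.159 ]
228 261 [0.5372 0.1312 0.159 ]
257 262 [0.5614 0.1369 0.159 ]
302 263 [0.6016 0.146  0.159 ]
```

In the tool's units: -8.7 cm is -0.1088, -1.2 cm is -0.015, 0.8 degrees is 0.0089.

>>> {"op": "jog_arm", "data": {"commands": [[[0.0138,-0.015,0],[0,0,0.0089],1],[[0.0138,-0.015,-0.0375],[0,0,0.0089],1],[[0.0138,-0.015,-0.075],[0,0,0.0089],1],[[0.0138,-0.015,-0.1],[0,0,0.0089],1],[[0.0138,-0.015,-0.1088],[0,0,0.0089],1],[[0.0138,-0.015,-0.1088],[0,0,0.0089],0.6],[[0.0138,-0.015,-0.1088],[0,0,0.0089],0.4]]}}

```text
time: 2.05
tcp_pos: [0.5393, 0.1328, 0.1482]
ee_rot: [-0.116, 0.993, 0.0, 0.0]
contact_force: [0.8, 0.7, 0.1]
gripper_width: 0.0809
grasp_force: 0.0
```

>>> {"op": "jog_arm", "data": {"commands": [[[0,0,0],[0,0,0],0.3],[[0,0,0],[0,0,0],0.3],[[0,0,0],[0,0,0],0.2],[[0,0,0],[0,0,0],0.1],[[0,0,0],[0,0,0],0],[[0,0,0],[0,0,0],0],[[0,0,0],[0,0,0],0],[[0,0,0],[0,0,0],0]]}}

```text
time: 2.72
tcp_pos: [0.5393, 0.1319, 0.1475]
ee_rot: [-0.115, 0.993, -0.0, -0.0]
contact_force: [-0.7, 0.4, -0.0]
gripper_width: 0.0274
grasp_force: 0.0
```

In the tool's units: 4 cm is 0.05, 2 cm is 0.025.

>>> {"op": "jog_arm", "data": {"commands": [[[0,0,0],[0,0,0],0],[[0,0,0],[0,0,0],0],[[0,0,0],[0,0,0],0],[[0,0,0],[0,0,0],0],[[0,0,0.0038],[0,0,0],0],[[0,0,0.01],[0,0,0],0],[[0,0,0.025],[0,0,0],0],[[0,0,0.05],[0,0,0],0]]}}

```text
time: 3.38
tcp_pos: [0.5382, 0.1318, 0.1868]
ee_rot: [-0.115, 0.993, -0.0, -0.002]
contact_force: [0.1, -0.0, -2.4]
gripper_width: 0.0155
grasp_force: 25.0
```

In the tool's units: 14 cm is 0.175, 13.5 cm is 0.1688, 4 degrees is 0.0444.

>>> {"op": "jog_arm", "data": {"commands": [[[0,0,0.025],[0,0,0.0111],0],[[0,0,0.0563],[0,0,0.0222],0],[[0,0,0.0875],[0,0,0.0333],0],[[0,0,0.1188],[0,0,0.0444],0],[[0,0,0.15],[0,0,0.0444],0],[[0,0,0.1688],[0,0,0.0444],0],[[0,0,0.175],[0,0,0.0444],0],[[0,0,0.175],[0,0,0.0444],0]]}}

```text
time: 4.05
tcp_pos: [0.5396, 0.132, 0.3286]
ee_rot: [-0.15, 0.989, 0.0, 0.001]
contact_force: [-1.7, 0.2, -2.5]
gripper_width: 0.0159
grasp_force: 25.0
```

```bash
python3 - <<'E'
from h import *
np.set_printoptions(precision=4,suppress=True)
print(status.get_obs()['contact_force'])
th=np.radians(107.2);d=np.array([np.cos(th),np.sin(th)]);l=np.array([-d[1],d[0]])
for n in('scene','side'):
    q=np.load('hk_%s.npy'%n);o=np.array([.5845,-.2755]);x=(q[:,:2]-o)@d;y=(q[:,:2]-o)@l
    k=(x>.15);x,y,z=x[k],y[k],q[k,2]
    # rotate into boom frame (pitch .125)
    a=.125;zz=z-.25;X=x*np.cos(a)+zz*np.sin(a);Z=-x*np.sin(a)+zz*np.cos(a)
    print(n,'X',np.percentile(X,[1,99]),'y',np.percentile(y,[1,99]))
    for lo in np.arange(.2,.3,.01):
        m=(X>=lo)&(X<lo+.01)
        for nm,s in(('R',y<-.025),('mid',abs(y)<.025),('L',y>.025)):
            if (m&s).sum()>2: print('  %.2f %s n%d y %.4f Z %.4f..%.4f'%(lo,nm,(m&s).sum(),y[m&s].mean(),Z[m&s].min(),Z[m&s].max()))
c=cap('scene','s2.png')
E
```

```text
[-1.6827  0.2115 -2.4559]
scene X [0.1881 0.2893] y [-0.0462  0.0502]
  0.20 R n12 y -0.0353 Z 0.0165..0.0189
  0.20 mid n55 y 0.0039 Z -0.0110..0.0199
  0.20 L n22 y 0.0400 Z 0.0114..0.0204
  0.21 R n15 y -0.0411 Z 0.0133..0.0206
  0.21 mid n6 y 0.0005 Z 0.0174..0.0190
  0.21 L n18 y 0.0437 Z 0.0138..0.0198
  0.22 R n15 y -0.0415 Z 0.0134..0.0225
  0.22 L n15 y 0.0468 Z 0.0156..0.0226
  0.23 R n15 y -0.0426 Z 0.0130..0.0236
  0.23 L n19 y 0.0464 Z 0.0151..0.0234
  0.24 R n22 y -0.0419 Z 0.0049..0.0218
  0.24 L n24 y 0.0464 Z 0.0030..0.0214
  0.25 R n22 y -0.0417 Z -0.0099..0.0102
  0.25 L n23 y 0.0464 Z -0.0093..0.0096
  0.26 R n19 y -0.0421 Z -0.0150..0.0003
  0.26 L n24 y 0.0462 Z -0.0142..0.0008
  0.27 R n24 y -0.0421 Z -0.0064..0.0134
  0.27 L n24 y 0.0456 Z -0.0042..0.0137
  0.28 R n21 y -0.0429 Z 0.0040..0.0228
  0.28 L n26 y 0.0457 Z 0.0020..0.0231
side X [0.1991 0.2928] y [-0.0518  0.0433]
  0.20 R n6 y -0.0340 Z 0.0153..0.0188
  0.20 mid n61 y -0.0010 Z -0.0092..0.0193
  0.20 L n6 y 0.0303 Z 0.0160..0.0196
  0.21 R n5 y -0.0327 Z 0.0159..0.0197
  0.21 mid n17 y -0.0032 Z 0.0129..0.0201
  0.21 L n7 y 0.0328 Z 0.0133..0.0199
  0.23 L n3 y 0.0383 Z 0.0203..0.0214
  0.24 R n8 y -0.0490 Z 0.0153..0.0218
  0.24 L n8 y 0.0400 Z 0.0099..0.0199
  0.25 L n6 y 0.0375 Z -0.0019..0.0143
  0.26 R n5 y -0.0482 Z -0.0136..-0.0063
  0.26 L n7 y 0.0388 Z -0.0130..0.0024
  0.27 R n5 y -0.0484 Z -0.0059..0.0019
  0.27 L n6 y 0.0397 Z -0.0045..0.0064
  0.28 R n14 y -0.0485 Z 0.0063..0.0233
  0.28 L n9 y 0.0389 Z 0.0034..0.0180
  0.29 R n3 y -0.0469 Z 0.0180..0.0246
  0.29 L n4 y 0.0395 Z 0.0182..0.0258
```

View pics/s2.png

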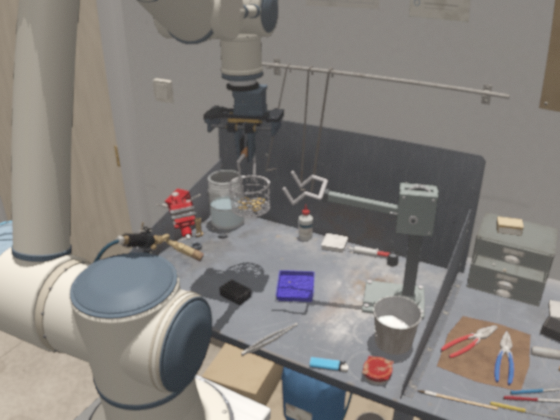

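The scene view shows the basket held upright at (250,195), ahead of and above the hooks at (305,187).

In the tool's units: -9.6 cm is -0.12, -5.9 cm is -0.0738.

>>> {"op": "jog_arm", "data": {"commands": [[[-0.0125,-0.0125,0],[0,0,0],0],[[-0.0313,-0.0375,0],[0,0,0],0],[[-0.0525,-0.0625,0],[0,0,0],0],[[-0.0675,-0.08,0],[0,0,0],0],[[-0.0738,-0.0875,0],[0,0,0],0],[[-0.0738,-0.0875,0],[0,0,0],0],[[-0.07,-0.1,0],[0,0,0],0],[[-0.0638,-0.12,0],[0,0,0],0]]}}

```text
time: 4.77
tcp_pos: [0.4888, 0.0367, 0.3271]
ee_rot: [-0.15, 0.989, 0.0, -0.0]
contact_force: [0.3, -1.1, -2.2]
gripper_width: 0.0152
grasp_force: 25.0
```

In the tool's units: -6 cm is -0.075, 1.1 cm is 0.0138.

>>> {"op": "jog_arm", "data": {"commands": [[[0.0075,-0.025,0],[0,0,0],0],[[0.0138,-0.0438,0],[0,0,0],0],[[0.0188,-0.0625,0],[0,0,0],0],[[0.0213,-0.0713,0],[0,0,0],0],[[0.0225,-0.075,0],[0,0,0],0],[[0.0225,-0.075,0],[0,0,0],0],[[0.0225,-0.075,0],[0,0,0],0],[[0.0225,-0.075,0],[0,0,0],0]]}}

```text
time: 5.43
tcp_pos: [0.5062, -0.0233, 0.3275]
ee_rot: [-0.15, 0.989, 0.0, -0.0]
contact_force: [0.5, 0.5, -2.9]
gripper_width: 0.0154
grasp_force: 25.0
```

```bash
python3 - <<'E'
from h import *
print(status.get_obs())
c=cap('scene');cv2.imwrite('pics/s3.png',cv2.resize(c['frame'][90:270,200:440],None,fx=3,fy=3,interpolation=cv2.INTER_CUBIC))
E
```

```text
{'time': 5.4333, 'joint_positions': array([-1.64065222e-01,  2.33382814e-01,  1.47107035e+00,  2.37595674e-04,
        1.43729688e+00, -2.03585999e+00]), 'joint_velocities': array([ 0.00056577, -0.00446139,  0.00169568, -0.00144859,  0.00037357,
       -0.00163686]), 'joint_efforts': array([-5.61012626e-01, -6.61878848e+01, -4.21897817e+01, -9.60960472e-02,
        2.68306903e-02,  2.23232979e-03]), 'tcp_pos': array([ 0.50621848, -0.02331336,  0.32748521]), 'ee_rot': array([-1.49916084e-01,  9.88698714e-01,  1.36312050e-04, -3.84090070e-05]), 'contact_force': array([ 0.54232609,  0.538919  , -2.9332111 ]), 'torque': array([0.10149494, 0.03345646, 0.02731191]), 'grasp_force': 24.993067681789398, 'gripper_width': 0.015427545213117354}
```

View pics/s3.png

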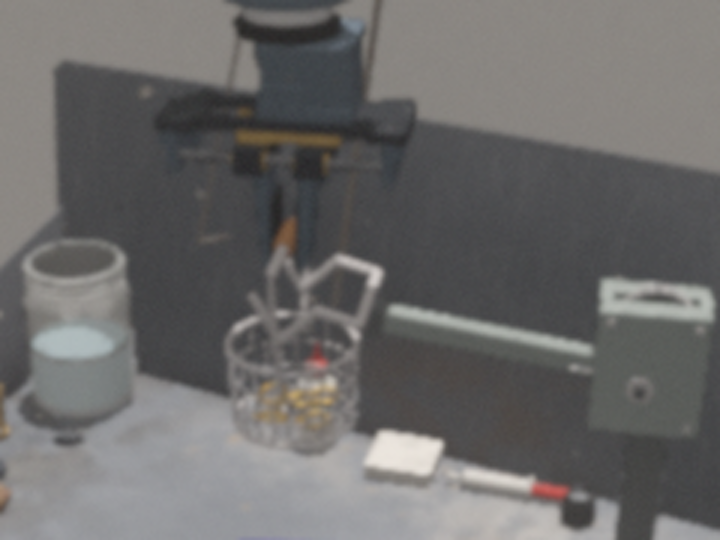

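The crop shows the bail bar poised above both hooks, with the hooks inside the bail's window (near hook V at about (285,335), far V at (320,300)) and the basket upright.

In the tool's units: -6 cm is -0.075, -4.5 cm is -0.0563.

>>> {"op": "jog_arm", "data": {"commands": [[[0,0,-0.0125],[0,0,0],0],[[0,0,-0.025],[0,0,0],0],[[0,0,-0.0375],[0,0,0],0],[[0,0,-0.05],[0,0,0],0],[[0,0,-0.0563],[0,0,0],0],[[0,0,-0.0625],[0,0,0],0],[[0,0,-0.0688],[0,0,0],0],[[0,0,-0.075],[0,0,0],0]]}}

```text
time: 6.15
tcp_pos: [0.5065, -0.0241, 0.2672]
ee_rot: [-0.15, 0.989, -0.0, 0.0]
contact_force: [-0.0, 1.0, -1.8]
gripper_width: 0.0153
grasp_force: 25.0
```

In the tool's units: -3 cm is -0.0375, -2.7 cm is -0.0338.

>>> {"op": "jog_arm", "data": {"commands": [[[0,0,-0.005],[0,0,0],0],[[0,0,-0.01],[0,0,0],0],[[0,0,-0.015],[0,0,0],0],[[0,0,-0.02],[0,0,0],0],[[0,0,-0.025],[0,0,0],0],[[0,0,-0.03],[0,0,0],0],[[0,0,-0.0338],[0,0,0],0],[[0,0,-0.0375],[0,0,0],0]]}}

```text
time: 6.82
tcp_pos: [0.5064, -0.0241, 0.2373]
ee_rot: [-0.15, 0.989, -0.0, 0.0]
contact_force: [-0.5, -1.0, -1.8]
gripper_width: 0.0155
grasp_force: 25.0
```

```bash
python3 - <<'E'
from h import *
np.set_printoptions(precision=3,suppress=True)
s=status.get_obs();print(s['contact_force'],s['tcp_pos'],s['torque'])
c=cap('side');cv2.imwrite('pics/s4.png',cv2.resize(c['frame'][130:290,200:380],None,fx=3.5,fy=3.5,interpolation=cv2.INTER_CUBIC))
E
```

```text
[-0.544 -0.98  -1.842] [ 0.506 -0.024  0.237] [-0.079 -0.029 -0.043]
```

View pics/s4.png

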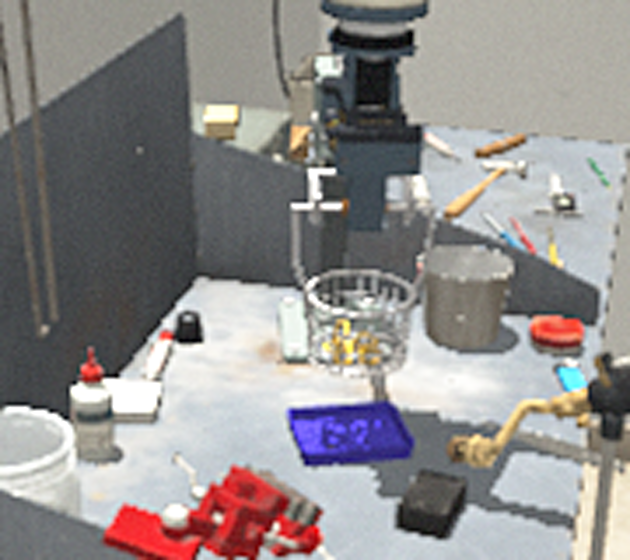

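The side crop shows the bar lying in both hooks ((315,205) and (420,195)), basket hanging upright.

```bash
cat > bp.py <<'E'
from h import *
np.set_printoptions(precision=3,suppress=True)
th=np.radians(107.2);d=np.array([np.cos(th),np.sin(th)]);l=np.array([-d[1],d[0]]);o=np.array([.5845,-.2755])
def pitch(P,ret=False):
    q=P.reshape(-1,3);q=q[np.isfinite(q[:,0])];x=(q[:,:2]-o)@d;y=(q[:,:2]-o)@l
    m=(x>.06)&(x<.185)&(abs(y)<.014)&(abs(q[:,2]-.25)<.07)
    x,z=x[m],q[m,2]
    for _ in range(3):
        p=np.polyfit(x,z,1);r=abs(z-np.polyval(p,x));k=r<.014;x,z=x[k],z[k]
    # ridge: top points per bin
    b=[(c,np.percentile(z[abs(x-c)<.01],95)) for c in np.arange(.065,.18,.01) if (abs(x-c)<.01).sum()>4]
    b=np.array(b);pt=np.polyfit(b[:,0],b[:,1],1)
    return np.arctan(p[0]),np.arctan(pt[0]),pt[1],len(x)
if __name__=='__main__':
    s=status.get_obs();print(s['time'],s['contact_force'],s['tcp_pos'],s['gripper_width'])
    print('ref',pitch(np.load('scene.npz')['P']))
    P,_=cloud(cap('scene'));print('now',pitch(P))
E
python3 bp.py
```

```text
6.8667 [ 0.229 -1.731 -2.621] [ 0.506 -0.024  0.237] 0.01532969657428859
ref (np.float64(0.13114661674009725), np.float64(0.12889566136763422), np.float64(0.26094200243766713), 571)
now (np.float64(-0.018217442759116034), np.float64(-0.01953937699757991), np.float64(0.26050976088925243), 557)
```

In the tool's units: -1.5 cm is -0.0188, -1.2 cm is -0.015.

>>> {"op": "jog_arm", "data": {"commands": [[[0,0,-0.0038],[0,0,0],0],[[0,0,-0.0075],[0,0,0],0],[[0,0,-0.0113],[0,0,0],0],[[0,0,-0.015],[0,0,0],0],[[0,0,-0.0188],[0,0,0],0],[[0,0,-0.0188],[0,0,0],0],[[0,0,-0.0188],[0,0,0],0],[[0,0,-0.0188],[0,0,0],0]]}}

```text
time: 7.58
tcp_pos: [0.5067, -0.0245, 0.2225]
ee_rot: [-0.15, 0.989, -0.0, 0.0]
contact_force: [1.8, -6.1, -0.5]
gripper_width: 0.0155
grasp_force: 25.0
```

```bash
python3 bp.py; for i in 1 2 3 4 5 6; do python3 -c "
from h import *
cap('scene');print(status.get_obs()['contact_force'],status.get_obs()['time'])"; done
```

```text
7.5833 [ 1.767 -6.088 -0.523] [ 0.507 -0.025  0.222] 0.015545838873806788
ref (np.float64(0.13114661674009725), np.float64(0.12889566136763422), np.float64(0.26094200243766713), 571)
now (np.float64(-0.065080525113786), np.float64(-0.06743075149207553), np.float64(0.25989820121603074), 555)
[ 1.72515821 -6.18041369  0.39850596] 7.6833
[ 2.09476066 -5.15399457  0.83442613] 7.7333
[ 1.76625485 -5.26448605 -0.30269077] 7.7833
[ 2.1032937  -5.22368457 -0.50902163] 7.8333
[ 1.32018543 -6.59222803 -0.45273023] 7.8833
[ 1.20475597 -5.73423349  0.03871727] 7.9333
```

In the tool's units: -0.1 cm is -0.0013, 0.03 cm is 0.0004.

>>> {"op": "jog_arm", "data": {"commands": [[[0.0004,-0.0013,0],[0,0,0],0],[[0.0004,-0.0013,0],[0,0,0],0],[[0.0004,-0.0013,0],[0,0,0],0]]}}

```text
time: 8.18
tcp_pos: [0.5064, -0.025, 0.2224]
ee_rot: [-0.15, 0.989, 0.0, -0.0]
contact_force: [0.1, 0.1, -0.6]
gripper_width: 0.015
grasp_force: 25.0
```

```bash
cat > fr.py <<'E'
from bp import *
f=[];p=[]
for i in range(6):
    P,_=cloud(cap('scene'));s=status.get_obs();f.append(s['contact_force']);p.append(pitch(P)[:2])
f=np.array(f);print(s['time'],'F',f.mean(0),f.std(0),'along d',f.mean(0)[:2]@d,'tcp',s['tcp_pos'],'w',s['gripper_width'],'pitch',np.mean(p,0),p[0],p[-1])
E
python3 fr.py
```

```text
8.4833 F [-0.203 -0.243 -0.889] [0.216 0.545 0.619] along d -0.17224198125901732 tcp [ 0.507 -0.025  0.223] w 0.015417530402554287 pitch [-0.065 -0.068] (np.float64(-0.06492942928607134), np.float64(-0.06565738428802781)) (np.float64(-0.06557424182942659), np.float64(-0.07233385156156134))
```

In the tool's units: -1.4 cm is -0.0175, -1.2 cm is -0.015.

>>> {"op": "jog_arm", "data": {"commands": [[[0.0001,-0.0003,-0.0038],[0,0,0],0],[[0.0003,-0.0006,-0.0075],[0,0,0],0],[[0.0004,-0.0011,-0.0113],[0,0,0],0],[[0.0005,-0.0016,-0.015],[0,0,0],0],[[0.0006,-0.0019,-0.0175],[0,0,0],0],[[0.0006,-0.0019,-0.0175],[0,0,0],0]]}}

```text
time: 8.98
tcp_pos: [0.5069, -0.0265, 0.208]
ee_rot: [-0.15, 0.989, 0.0, -0.0]
contact_force: [-0.6, 1.4, 0.2]
gripper_width: 0.0154
grasp_force: 25.0
```

```bash
python3 fr.py
```

```text
9.2833 F [-1.201  2.8   -0.332] [0.403 0.649 0.342] along d 3.0294590233749763 tcp [ 0.507 -0.026  0.209] w 0.01526913794013228 pitch [-0.072 -0.113] (np.float64(-0.0719287143083984), np.float64(-0.11217746588974681)) (np.float64(-0.075298243571627), np.float64(-0.11310152993461316))
```

In the tool's units: -0.4 cm is -0.005, 0.05 cm is 0.0006.

>>> {"op": "jog_arm", "data": {"commands": [[[-0.0003,0.0006,-0.0025],[0,0,0],0],[[-0.0003,0.0006,-0.005],[0,0,0],0],[[-0.0003,0.0006,-0.005],[0,0,0],0],[[-0.0003,0.0006,-0.005],[0,0,0],0]]}}

```text
time: 9.62
tcp_pos: [0.5072, -0.0265, 0.2046]
ee_rot: [-0.15, 0.989, -0.0, 0.0]
contact_force: [0.7, -4.8, 1.7]
gripper_width: 0.0156
grasp_force: 25.0
```

```bash
python3 fr.py;python3 fr.py
```

```text
9.9167 F [ 1.176 -5.393  1.213] [0.731 0.497 0.437] along d -5.499593227022469 tcp [ 0.507 -0.026  0.205] w 0.01528176171278895 pitch [-0.071 -0.122] (np.float64(-0.06893123162667922), np.float64(-0.11715816660832636)) (np.float64(-0.07380813802591185), np.float64(-0.12423403705791433))
10.2167 F [ 1.365 -5.234  1.098] [0.307 0.494 0.622] along d -5.403312005636029 tcp [ 0.507 -0.026  0.205] w 0.015570581068484642 pitch [-0.071 -0.121] (np.float64(-0.07922997262990589), np.float64(-0.12460056538961137)) (np.float64(-0.06737016739852857), np.float64(-0.11468157996609118))
```

In the tool's units: -0.04 cm is -0.0005, 0.01 cm is 0.0001.

>>> {"op": "jog_arm", "data": {"commands": [[[0.0001,-0.0005,0],[0,0,0],0],[[0.0001,-0.0005,0],[0,0,0],0],[[0.0001,-0.0005,0],[0,0,0],0]]}}

```text
time: 10.47
tcp_pos: [0.5071, -0.0266, 0.2046]
ee_rot: [-0.15, 0.989, -0.0, 0.0]
contact_force: [1.6, -3.9, 0.6]
gripper_width: 0.0153
grasp_force: 25.0
```

```bash
python3 fr.py;python3 fr.py
```

```text
10.7667 F [ 1.123 -4.61   0.876] [0.288 0.555 0.326] along d -4.736070314186689 tcp [ 0.507 -0.027  0.205] w 0.015345638689109646 pitch [-0.073 -0.123] (np.float64(-0.07335472902384287), np.float64(-0.1261587877506027)) (np.float64(-0.07164047626536311), np.float64(-0.1215022898369189))
11.0667 F [ 1.11  -4.58   0.955] [0.6   0.22  0.629] along d -4.70350775576075 tcp [ 0.507 -0.027  0.205] w 0.015354778461664765 pitch [-0.075 -0.124] (np.float64(-0.07183589420594007), np.float64(-0.12304182396084405)) (np.float64(-0.07066330950562771), np.float64(-0.12252796808143095))
```

In the tool's units: -0.08 cm is -0.001, 0.02 cm is 0.0003.

>>> {"op": "jog_arm", "data": {"commands": [[[0.0003,-0.001,0],[0,0,0],0],[[0.0003,-0.001,0],[0,0,0],0],[[0.0003,-0.001,0],[0,0,0],0]]}}

```text
time: 11.32
tcp_pos: [0.5069, -0.0269, 0.2043]
ee_rot: [-0.15, 0.989, 0.0, -0.0]
contact_force: [-0.2, 0.8, -0.1]
gripper_width: 0.0158
grasp_force: 25.0
```

```bash
python3 fr.py
```

```text
11.6167 F [-0.762  2.693 -0.222] [0.638 0.903 0.317] along d 2.7979481288301007 tcp [ 0.507 -0.027  0.204] w 0.015357167840208455 pitch [-0.072 -0.124] (np.float64(-0.07483186630584655), np.float64(-0.12698645482014045)) (np.float64(-0.06720575982367735), np.float64(-0.12220592120625001))
```

In the tool's units: 0.2 cm is 0.0025, 0.1 cm is 0.0013.

>>> {"op": "jog_arm", "data": {"commands": [[[-0.0001,0.0004,0.0013],[0,0,0],0],[[-0.0001,0.0004,0.0025],[0,0,0],0],[[-0.0001,0.0004,0.0025],[0,0,0],0],[[-0.0001,0.0004,0.0025],[0,0,0],0]], "grip_force": 3}}

```text
time: 11.95
tcp_pos: [0.507, -0.0268, 0.2066]
ee_rot: [-0.15, 0.989, 0.0, -0.0]
contact_force: [-2.1, 4.8, 0.2]
gripper_width: 0.016
grasp_force: 3.0
```

```bash
python3 fr.py
```

```text
12.25 F [-1.347  4.64  -0.534] [0.573 0.549 0.39 ] along d 4.83092364400534 tcp [ 0.507 -0.027  0.206] w 0.016050562707309115 pitch [-0.06  -0.116] (np.float64(-0.05655354940286975), np.float64(-0.1201497587980524)) (np.float64(-0.05813797922349521), np.float64(-0.11401395634684652))
```

In the tool's units: 0.06 cm is 0.0008, -0.02 cm is -0.0003.

>>> {"op": "jog_arm", "data": {"commands": [[[-0.0003,0.0008,0],[0,0,0],0],[[-0.0003,0.0008,0],[0,0,0],0],[[-0.0003,0.0008,0],[0,0,0],0]]}}

```text
time: 12.5
tcp_pos: [0.5071, -0.0266, 0.2066]
ee_rot: [-0.15, 0.989, -0.0, 0.0]
contact_force: [-0.2, 0.2, 0.6]
gripper_width: 0.0157
grasp_force: 3.0
```

```bash
python3 fr.py
```

```text
12.8 F [ 0.076 -0.45   0.46 ] [0.644 0.786 0.486] along d -0.45202672088978063 tcp [ 0.507 -0.027  0.207] w 0.01611241584932636 pitch [-0.064 -0.118] (np.float64(-0.06752298118867042), np.float64(-0.11947469383914125)) (np.float64(-0.06879881110053379), np.float64(-0.11879205005584274))
```

In the tool's units: 0.5 cm is 0.0063, 0.4 cm is 0.005.

>>> {"op": "jog_arm", "data": {"commands": [[[-0.0001,0.0003,0.0025],[0,0,0],0],[[-0.0001,0.0004,0.005],[0,0,0],0],[[-0.0001,0.0006,0.0063],[0,0,0],0],[[-0.0001,0.0006,0.0063],[0,0,0],0]]}}

```text
time: 13.13
tcp_pos: [0.507, -0.0259, 0.2119]
ee_rot: [-0.15, 0.989, -0.0, 0.0]
contact_force: [-0.6, -0.3, -0.3]
gripper_width: 0.016
grasp_force: 3.0
```

```bash
python3 fr.py;python3 fr.py
```

```text
13.4333 F [ 0.561 -1.326 -0.043] [0.543 0.383 0.485] along d -1.4321568417130763 tcp [ 0.507 -0.026  0.211] w 0.015370194259723101 pitch [-0.103 -0.109] (np.float64(-0.10705624841304827), np.float64(-0.11127519458257323)) (np.float64(-0.10159847910061535), np.float64(-0.10824128342909335))
13.7333 F [ 0.952 -1.743  0.055] [0.435 0.419 0.422] along d -1.9464893360754576 tcp [ 0.507 -0.026  0.212] w 0.015572529394622234 pitch [-0.104 -0.11 ] (np.float64(-0.1071534251359078), np.float64(-0.10787549889570522)) (np.float64(-0.09698805020886964), np.float64(-0.10964124679310651))
```

In the tool's units: -0.02 cm is -0.0003, 0.01 cm is 0.0001.

>>> {"op": "jog_arm", "data": {"commands": [[[0.0001,-0.0003,0],[0,0,0],0],[[0.0001,-0.0003,0],[0,0,0],0],[[0.0001,-0.0003,0],[0,0,0],0.19],[[0.0001,-0.0003,0],[0,0,0],0.21],[[0.0001,-0.0003,0],[0,0,0],0.24],[[0.0001,-0.0003,0],[0,0,0],0.28]]}}

```text
time: 14.23
tcp_pos: [0.5069, -0.026, 0.2115]
ee_rot: [-0.15, 0.989, 0.0, -0.0]
contact_force: [0.2, 0.7, -0.4]
gripper_width: 0.0248
grasp_force: 0.0
```

```bash
python3 fr.py;python3 fr.py
```

```text
14.5333 F [ 0.122 -0.054  0.396] [0.495 0.306 0.277] along d -0.08758670663839534 tcp [ 0.507 -0.026  0.212] w 0.025400944156732417 pitch [-0.118 -0.119] (np.float64(-0.11673089115174941), np.float64(-0.11835675622860481)) (np.float64(-0.1187211596645437), np.float64(-0.12004147347373775))
14.8333 F [-0.077 -0.078 -0.241] [0.546 0.278 0.285] along d -0.05171007123394189 tcp [ 0.507 -0.026  0.212] w 0.025269461912444904 pitch [-0.121 -0.119] (np.float64(-0.12119675006824708), np.float64(-0.12657924332984904)) (np.float64(-0.1232957164946354), np.float64(-0.11446366234417016))
```

In the tool's units: 17 cm is 0.2125, 14 cm is 0.175.

>>> {"op": "jog_arm", "data": {"commands": [[[0,0,0],[0,0,0],0.35],[[0,0,0.0063],[0,0,0],0.4],[[0,0,0.025],[0,0,0],0.42],[[0,0,0.0625],[0,0,0],0.42],[[0,0,0.1],[0,0,0],0.42],[[0,0,0.1375],[0,0,0],0.42],[[0,0,0.175],[0,0,0],0.42],[[0,0,0.2125],[0,0,0],0.3]]}}

```text
time: 15.5
tcp_pos: [0.5065, -0.026, 0.3836]
ee_rot: [-0.15, 0.989, -0.0, 0.0]
contact_force: [0.9, -0.7, -0.9]
gripper_width: 0.0341
grasp_force: 0.0
```

In the tool's units: -22 cm is -0.275, -20 cm is -0.25, -56 degrees is -0.6222.

>>> {"op": "jog_arm", "data": {"commands": [[[0.0125,-0.0375,0],[0,0,-0.0778],0],[[0.025,-0.075,0],[0,0,-0.1556],0],[[0.0375,-0.1125,0],[0,0,-0.2333],0],[[0.05,-0.15,0],[0,0,-0.3111],0],[[0.0625,-0.1875,0],[0,0,-0.3889],0],[[0.075,-0.225,0],[0,0,-0.4667],0],[[0.0813,-0.25,0],[0,0,-0.5444],0],[[0.0875,-0.275,0],[0,0,-0.6222],0]]}}

```text
time: 16.17
tcp_pos: [0.577, -0.2477, 0.3816]
ee_rot: [0.335, 0.942, -0.0, -0.0]
contact_force: [-0.3, -0.5, 0.2]
gripper_width: 0.0007
grasp_force: 0.0
```

In the tool's units: -4.5 cm is -0.0563, -4 cm is -0.05, -34 degrees is -0.3778.

>>> {"op": "jog_arm", "data": {"commands": [[[0.005,-0.0125,0],[0,0,-0.0778],0],[[0.01,-0.025,0],[0,0,-0.1556],0],[[0.015,-0.05,0],[0,0,-0.2333],0],[[0.015,-0.0563,0],[0,0,-0.3111],0],[[0.015,-0.0563,0],[0,0,-0.3778],0],[[0.015,-0.0563,0],[0,0,-0.3778],0],[[0.015,-0.0563,0],[0,0,-0.3778],0]]}}

```text
time: 16.75
tcp_pos: [0.5888, -0.291, 0.3817]
ee_rot: [0.592, 0.806, 0.0, -0.0]
contact_force: [-0.3, 0.2, -0.0]
gripper_width: 0.0005
grasp_force: 0.0
```

```bash
python3 fr.py; python3 - <<'E'
from bp import *
s=status.get_obs();print(s['ee_rot'],s['joint_positions'])
c=cap('side');q=cloud(c)[0].reshape(-1,3);cv2.imwrite('pics/s5.png',cv2.resize(c['frame'][130:270,220:380],None,fx=4,fy=4,interpolation=cv2.INTER_CUBIC))
E
```

```text
17.05 F [-0.175  0.143 -0.195] [0.379 0.455 0.369] along d 0.1885959887972918 tcp [ 0.589 -0.291  0.382] w 0.0006121035788335921 pitch [-0.132 -0.121] (np.float64(-0.13438790144480817), np.float64(-0.11975643908374094)) (np.float64(-0.13365570631680923), np.float64(-0.11910838594683547))
[0.593 0.805 0.    0.   ] [-0.55   0.448  1.004  0.     1.69  -0.852]
```

View pics/s5.png

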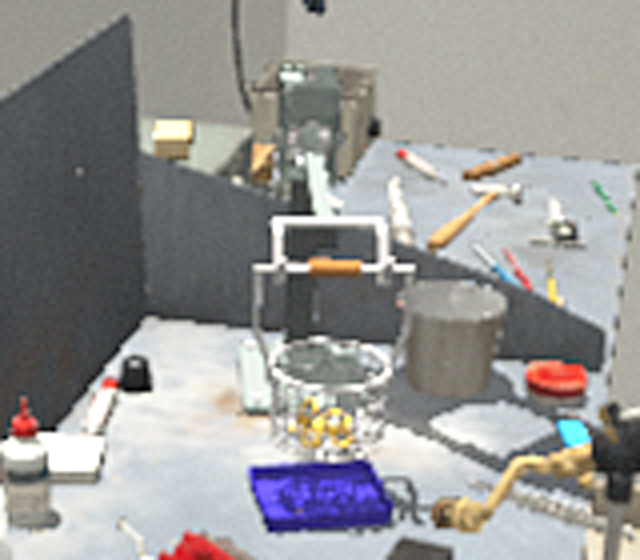

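The side crop shows the basket hanging in both hooks, grip centred at (335,266), upright.

In the tool's units: -4.9 cm is -0.0613, -4.6 cm is -0.0575.

>>> {"op": "jog_arm", "data": {"commands": [[[0.0013,-0.0038,-0.025],[0,0,0],0],[[0.0013,-0.0038,-0.05],[0,0,0],0],[[0.0013,-0.0038,-0.0575],[0,0,0],0],[[0.0013,-0.0038,-0.0613],[0,0,0],0],[[0.0013,-0.0038,-0.0613],[0,0,0],0]]}}

```text
time: 17.52
tcp_pos: [0.5898, -0.294, 0.3325]
ee_rot: [0.593, 0.805, -0.0, -0.0]
contact_force: [0.6, -0.1, 0.4]
gripper_width: 0.0002
grasp_force: 0.0
```

In the tool's units: -0.1 cm is -0.0013.

>>> {"op": "jog_arm", "data": {"commands": [[[0,0,-0.0013],[0,0,0],0],[[0,0,-0.0013],[0,0,0],0]]}}

```text
time: 17.68
tcp_pos: [0.5902, -0.2942, 0.3325]
ee_rot: [0.593, 0.805, 0.0, 0.001]
contact_force: [-0.3, -0.7, -1.0]
gripper_width: 0.0005
grasp_force: 0.0
```

In the tool's units: -0.1 cm is -0.0013.

>>> {"op": "jog_arm", "data": {"commands": [[[0,0,-0.0013],[0,0,0],0],[[0,0,-0.0013],[0,0,0],0]]}}

```text
time: 17.85
tcp_pos: [0.5902, -0.2942, 0.3312]
ee_rot: [0.593, 0.805, 0.0, 0.001]
contact_force: [-0.6, -0.7, 4.0]
gripper_width: 0.0004
grasp_force: 1.6
```

In the tool's units: -0.1 cm is -0.0013.

>>> {"op": "jog_arm", "data": {"commands": [[[0,0,-0.0013],[0,0,0],0],[[0,0,-0.0013],[0,0,0],0]]}}

```text
time: 18.02
tcp_pos: [0.5903, -0.2944, 0.3311]
ee_rot: [0.593, 0.805, -0.0, 0.001]
contact_force: [-1.0, 0.1, 10.6]
gripper_width: 0.0006
grasp_force: 5.1
```

In the tool's units: 2.1 cm is 0.0263, -0.65 cm is -0.0081.

>>> {"op": "jog_arm", "data": {"commands": [[[0,0,-0.0006],[0,0,0],0],[[-0.0008,0.0025,-0.0006],[0,0,0],0],[[-0.0023,0.0075,-0.0006],[0,0,0],0],[[-0.0038,0.0125,-0.0006],[0,0,0],0],[[-0.0053,0.0175,-0.0006],[0,0,0],0],[[-0.0068,0.0225,-0.0006],[0,0,0],0],[[-0.0081,0.0263,-0.0006],[0,0,0],0],[[-0.0081,0.0263,-0.0006],[0,0,0],0]]}}

```text
time: 18.68
tcp_pos: [0.5839, -0.2733, 0.331]
ee_rot: [0.593, 0.805, -0.0, 0.002]
contact_force: [-1.1, 0.3, 13.4]
gripper_width: 0.0007
grasp_force: 6.8
```

```bash
python3 fr.py
```

```text
18.9833 F [-1.611  0.338 14.01 ] [0.343 0.333 0.27 ] along d 0.7993348028470952 tcp [ 0.584 -0.274  0.331] w 0.0006609302241118999 pitch [-0.099 -0.089] (np.float64(-0.0974265451176189), np.float64(-0.08882554852952033)) (np.float64(-0.09486847345561362), np.float64(-0.09085633618788962))
```

In the tool's units: -2.1 cm is -0.0263, -1 cm is -0.0125.

>>> {"op": "jog_arm", "data": {"commands": [[[0,0,0.0075],[0,0,0],0],[[0.0038,-0.0125,0.0125],[0,0,0],0],[[0.0081,-0.0263,0.0125],[0,0,0],0],[[0.0081,-0.0263,0.0125],[0,0,0],0],[[0.0081,-0.0263,0.005],[0,0,0],0],[[0.0081,-0.0263,0.0013],[0,0,0],0],[[0.0081,-0.0263,0],[0,0,0],0],[[0.0081,-0.0263,0],[0,0,0],0]]}}

```text
time: 19.65
tcp_pos: [0.5902, -0.2945, 0.3309]
ee_rot: [0.593, 0.805, -0.0, 0.002]
contact_force: [-4.8, -2.3, 21.8]
gripper_width: 0.0005
grasp_force: 10.8
```

In the tool's units: 2.1 cm is 0.0263, 1.8 cm is 0.0225.

>>> {"op": "jog_arm", "data": {"commands": [[[-0.0008,0.0025,0],[0,0,0],0],[[-0.0023,0.0075,0],[0,0,0],0],[[-0.0038,0.0125,0],[0,0,0],0],[[-0.0053,0.0175,0],[0,0,0],0],[[-0.0068,0.0225,0],[0,0,0],0],[[-0.0081,0.0263,0],[0,0,0],0],[[-0.0081,0.0263,0],[0,0,0],0]]}}

```text
time: 20.23
tcp_pos: [0.5837, -0.2732, 0.3308]
ee_rot: [0.593, 0.805, -0.0, 0.002]
contact_force: [-4.4, 0.5, 21.7]
gripper_width: 0.0006
grasp_force: 10.8
```

```bash
python3 fr.py
```

```text
20.5333 F [-4.235 -0.177 22.338] [0.676 0.512 0.57 ] along d 1.083440809347151 tcp [ 0.584 -0.273  0.331] w 0.0007683137883023473 pitch [-0.062 -0.059] (np.float64(-0.05799154689047042), np.float64(-0.05550677478756198)) (np.float64(-0.06162703757671659), np.float64(-0.05803671559488398))
```

In the tool's units: -2.1 cm is -0.0263, -1 cm is -0.0125.

>>> {"op": "jog_arm", "data": {"commands": [[[0,0,0.0075],[0,0,0],0],[[0.0038,-0.0125,0.0125],[0,0,0],0],[[0.0081,-0.0263,0.0125],[0,0,0],0],[[0.0081,-0.0263,0.0125],[0,0,0],0],[[0.0081,-0.0263,0.005],[0,0,0],0],[[0.0081,-0.0263,0.0025],[0,0,0],0],[[0.0081,-0.0263,0.0016],[0,0,0],0],[[0.0081,-0.0263,0.0016],[0,0,0],0]]}}

```text
time: 21.2
tcp_pos: [0.59, -0.2942, 0.331]
ee_rot: [0.593, 0.805, -0.0, 0.001]
contact_force: [-2.1, -2.1, 13.1]
gripper_width: 0.0008
grasp_force: 6.6
```

In the tool's units: 2.1 cm is 0.0263, 1.8 cm is 0.0225.

>>> {"op": "jog_arm", "data": {"commands": [[[-0.0008,0.0025,0],[0,0,0],0],[[-0.0023,0.0075,0],[0,0,0],0],[[-0.0038,0.0125,0],[0,0,0],0],[[-0.0053,0.0175,0],[0,0,0],0],[[-0.0068,0.0225,0],[0,0,0],0],[[-0.0081,0.0263,0],[0,0,0],0],[[-0.0081,0.0263,0],[0,0,0],0]]}}

```text
time: 21.78
tcp_pos: [0.5834, -0.2727, 0.331]
ee_rot: [0.593, 0.805, -0.0, 0.001]
contact_force: [-1.7, 0.3, 12.7]
gripper_width: 0.0004
grasp_force: 6.6
```

```bash
python3 fr.py
```

```text
22.0833 F [-2.269  0.17  13.955] [0.515 0.421 0.434] along d 0.833014078850475 tcp [ 0.583 -0.273  0.331] w 0.0006041162179560703 pitch [-0.027 -0.026] (np.float64(-0.02445220201310884), np.float64(-0.020109388852880616)) (np.float64(-0.030784965931427925), np.float64(-0.02713698898226065))
```

In the tool's units: -2.1 cm is -0.0263, -1 cm is -0.0125.

>>> {"op": "jog_arm", "data": {"commands": [[[0,0,0.0075],[0,0,0],0],[[0.0038,-0.0125,0.0125],[0,0,0],0],[[0.0081,-0.0263,0.0125],[0,0,0],0],[[0.0081,-0.0263,0.0125],[0,0,0],0],[[0.0081,-0.0263,0.005],[0,0,0],0],[[0.0081,-0.0263,0.0013],[0,0,0],0],[[0.0081,-0.0263,0],[0,0,0],0],[[0.0081,-0.0263,0],[0,0,0],0]]}}

```text
time: 22.75
tcp_pos: [0.5899, -0.2941, 0.331]
ee_rot: [0.593, 0.805, -0.0, 0.001]
contact_force: [-3.2, -1.2, 13.7]
gripper_width: 0.0002
grasp_force: 6.2
```

In the tool's units: 1.7 cm is 0.0213, 1.4 cm is 0.0175.

>>> {"op": "jog_arm", "data": {"commands": [[[-0.0008,0.0025,0],[0,0,0],0],[[-0.0023,0.0075,0],[0,0,0],0],[[-0.0038,0.0125,0],[0,0,0],0],[[-0.0053,0.0175,0],[0,0,0],0],[[-0.0065,0.0213,0],[0,0,0],0],[[-0.0065,0.0213,0],[0,0,0],0],[[-0.0065,0.0213,0],[0,0,0],0]]}}

```text
time: 23.33
tcp_pos: [0.5846, -0.2768, 0.331]
ee_rot: [0.593, 0.805, -0.0, 0.001]
contact_force: [-2.4, -0.1, 13.6]
gripper_width: 0.0003
grasp_force: 6.7
```

```bash
python3 fr.py; python3 fr.py; python3 - <<'E'
from bp import *
r=[]
q0=np.load('side.npz')['P'];P=cloud(cap('side'))[0]
# independent: bail bar & hook height
q=P.reshape(-1,3);q=q[np.isfinite(q[:,0])];x=(q[:,:2]-o)@d;y=(q[:,:2]-o)@l
m=(abs(x-.265)<.02)&(abs(y)<.02)&(q[:,2]>.2)&(q[:,2]<.3);print('grip z top',np.percentile(q[m,2],[50,90,98]),x[m].mean())
E
```

```text
23.6333 F [-2.797 -0.278 13.343] [0.647 0.308 0.302] along d 0.561634145106633 tcp [ 0.585 -0.277  0.331] w 0.0006652880378812923 pitch [-0.004 -0.005] (np.float64(0.002434063812702242), np.float64(-0.0003899664040095205)) (np.float64(-0.006313987835424699), np.float64(-0.007926441526943221))
23.9333 F [-3.1   -0.123 13.663] [0.254 0.545 0.412] along d 0.7991997606293748 tcp [ 0.585 -0.277  0.331] w 0.0005759141403404079 pitch [-0.004 -0.001] (np.float64(-0.005641009420663853), np.float64(-0.004084103571353479)) (np.float64(-0.0026793125303801422), np.float64(0.004339072695802226))
grip z top [0.251 0.257 0.258] 0.26989499831634917
```

In the tool's units: 9 cm is 0.1125, 0.15 cm is 0.0019.

>>> {"op": "jog_arm", "data": {"commands": [[[-0.0006,0.0019,0],[0,0,0],0],[[-0.0006,0.0019,0],[0,0,0],0],[[-0.0006,0.0019,0.0063],[0,0,0],0],[[-0.0006,0.0019,0.0375],[0,0,0],0],[[-0.0006,0.0019,0.075],[0,0,0],0],[[-0.0006,0.0019,0.1125],[0,0,0],0],[[-0.0006,0.0019,0.1125],[0,0,0],0],[[-0.0006,0.0019,0.1125],[0,0,0],0]]}}

```text
time: 24.65
tcp_pos: [0.5845, -0.2754, 0.4214]
ee_rot: [0.593, 0.805, 0.0, 0.001]
contact_force: [0.1, 0.4, 0.4]
gripper_width: 0.0008
grasp_force: 0.0
```

```bash
python3 fr.py; python3 fr.py; python3 - <<'E'
from bp import *
for n in('scene','side'):
    q=cloud(cap(n))[0].reshape(-1,3);q=q[np.isfinite(q[:,0])];x=(q[:,:2]-o)@d;y=(q[:,:2]-o)@l
    m=(abs(x-.265)<.02)&(abs(y)<.02)&(q[:,2]>.2)&(q[:,2]<.3);print(n,'grip z top',np.percentile(q[m,2],[50,90,98]))
c=cap('side');cv2.imwrite('pics/s6.png',c['frame'])
E
```

```text
24.95 F [ 0.045 -0.145 -0.357] [0.439 0.26  0.465] along d -0.1517293308958243 tcp [ 0.584 -0.275  0.419] w 0.00013651606895820838 pitch [-0.001 -0.002] (np.float64(-0.004614330920990774), np.float64(0.0011297288611753754)) (np.float64(-0.0006804455830234759), np.float64(-0.001394228735103243))
25.25 F [ 0.284 -0.281  0.056] [0.405 0.482 0.589] along d -0.3528705712943836 tcp [ 0.584 -0.276  0.42 ] w 0.000581963986616634 pitch [-0.002 -0.001] (np.float64(-0.0019561487304840036), np.float64(-0.001875655002591875)) (np.float64(-0.0010628412274071568), np.float64(-0.00700265350628631))
scene grip z top [0.255 0.257 0.258]
side grip z top [0.253 0.257 0.258]
```

View pics/s6.png

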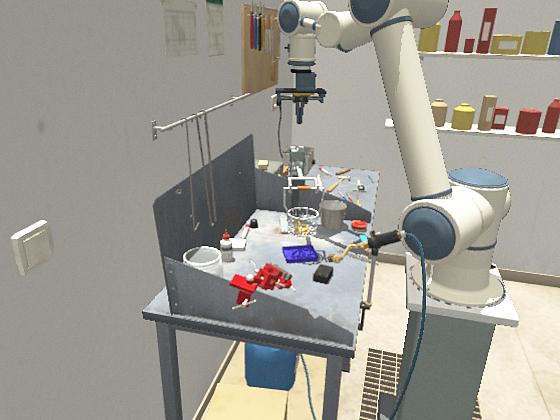

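The picture shows the basket hanging upright in the hooks at about (303,215). The jar (203,262) and cup (333,212) are where they stood, and the gripper is clear.

```bash
python3 -c "
from cell import bot
print(bot.job_done())"
```

```text
the job is handed in; nothing more can be done
None
```

The basket hangs upright by its bail in both hooks and the loaded arm floats level to within about 0.002 rad by the cameras; the jar and cup were not touched, and the job was handed in at about 25 s (one wheel stroke pressed at about 22 N, just over the stated 8 to 20 N).

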